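Size a dowel in the hole gauge

ROBOT

A 7-joint arm with a two-finger parallel gripper is mounted at the origin on the work surface; the furniture and walls round the work are solid. World frame = base frame: x ahead of the robot, y to its left, z up, the work surface at z = 0. Lengths are in m, angles in rad, forces in N, time in s.
With the tool pointing down it reaches from about 0.4 to 0.85 m from the base axis. Payload 10.4 kg.
Tool frame: the origin (TCP) lies at the very end of the fingers, on their centre line; the grasp point (between the pads) lies 19 mm behind it (grip_point_offset is the distance from the TCP to the grasp point, in m); z points along the fingers, y is the line along which they close (so a half turn about z gives the same grasp; the last joint's range is limited). The gripper opens to 87 mm and grips with 3 to 60 N. Pads are 19 mm wide; open, the fingers measure 117 mm over their backs; the gripper's body (75 mm by 190 mm) begins 51 mm behind the grasp point.
Start: joints at [-1.309, 0.332, -0.065, 1.46, 0.022, 1.35, -0.088], TCP at [0.176, 0.6, 0.223] pointing down, gripper open.
Joint ranges: [-2.6, 2.6], [-0.5, 2.12], [-1.47, 1.34], [0.16, 2.42], [-1.27, 4.41], [0.06, 2.06], [-2.6, 2.6]. Speed limits (rad/s): [2.22, 2.22, 2.79, 2.79, 3.14, 3.14, 3.14].

INTERFACE

Orientations are given as a unit quaternion [x, y, z, w].
In Python, from bench import * gives the robot as it stands.
- The arm moves only by the tool play_rows, never from a script. Its argument "increments" is text: rows parted by semicolons, each of 7 numbers parted by spaces: the turn, a rotation vector about the tool's x, y, z in rad, then the shift along the tool's x, y, z in m, then the opening, from 0 (shut) to 1 (fully open). A call has 1 to 8 rows; each row is the pose to reach, as a shift and turn from the pose commanded when the call began, along the tool's axes at that moment; what a row does not reach only later rows make up. A row lasts 1/10 s, in which the tool goes at most 50 mm and 8.59 degrees, less where a joint would pass 70% of its speed; a pose out of reach is approached as far as the arm can. A call with a gripper value outside its range is refused whole. The fingers move at their own pace and stop on an object; "grip_force" is the grip in N (left out, the last holds). Time passes only in rows, so rows that repeat a pose let the fingers close. It gives the time, the measured TCP pose, the force, the opening and the grip force at its end, in the units of the state.
- read_state(): the state, without advancing time (a new reading comes with each control period).
- camera(name): name is "scene" or "top" or "wrist"; returns a dict with "color" (400x640x3 uint8, red, green, blue), "fx", "fy", "cx", "cy" (pixels), "k1" (the pictures are not rectified: a ray, as slopes to the right and down, at radius r is drawn at 1 + k1 r^2 times it, then the intrinsics apply), "camera_from_world" (4x4, takes a point from world to camera coordinates); the wrist camera has in their place "mount" (4x4, takes a point from camera to tool coordinates, whose origin is the TCP and whose axes are the flange's). Camera axes: x right, y down, z forward; pixel columns grow to the right and rows downward; lengths in m; the calibration is good to about 2 mm. A picture is of the moment at which its call begins: read the wrist's pose just before it. There is no depth.
- close_job(): hands the job in; it is judged then, once.
The state is a dict: "time": time; "joint_positions": joint angles; "joint_vel": joint speeds; "joint_torque": joint torques, N m; "ee_pos": TCP position; "eef_rot": TCP orientation; "ft_force": force on the tool from outside, world axes, zero at the start; "torque": the same for the moment, N m; "width": finger opening in m; "grip_force": force on a finger pad.
Only numpy, scipy, OpenCV 4.12 (cv2) and the standard library are available. Lean on these libraries where they do the work, as an engineer would, in place of code of your own. Each camera call takes 0.05 s, during which the arm holds its last target. There are 200 camera calls.

TASK

Size the dark walnut dowel in the hole gauge: draw it out of the slanting rack, hold it upright and press its lower end lightly on the narrowest hole, centred, to see that it is refused; then step along to the next wider hole and pass it straight down through that one, so that it drops into the gauge's tray. Do not force the dowel or put it through the widest hole, and leave the two pale dowels in the rack.

Things in the scene. Friction and masses are not known exactly. Their poses are not given: they have to be found in the camera images.
- walnut_dowel: Dark brown round wooden dowel, 15 mm in diameter, 110 mm long, about 20 g, ends chamfered 1.5 mm. Origin: centre of its lower end; z runs along it to the top end. It starts in any one of the rack's three bores, leaning as they do, its top 50 mm sticking out. Round, so any turn about its own axis is the same grasp.
- dowel_foot (a point): Centre of the walnut dowel's lower end (the end that goes into the holes).
- dowel_middle (a point): Middle of the walnut dowel, 55 mm from either end.
- rack: Fixed slanting rack, base 130x206x12 mm. Origin: centre of underside; -x is its front. Three blind bores at y = -60, 0, 60 mm, 17 mm wide, 60 deep, lean 25 degrees (0.44 rad) from vertical, mouths (at x = -17, z = 96 mm) toward -x; outward direction (-0.43, 0, 0.90) in the rack's frame. Dowel tops at about z = 141 mm. Draw dowels out along the bore.
- pale_dowel_a: Pale round wooden dowel, 12 mm in diameter, 110 mm long, standing in another bore of the rack. Origin: centre of its lower end, z along it. To be left alone.
- pale_dowel_b: Pale round wooden dowel, 13.5 mm in diameter, 110 mm long, standing in another bore of the rack. Origin: centre of its lower end, z along it. To be left alone.
- gauge: Fixed hole gauge: level steel plate 60x176x10 mm, top at z = 160 mm, on two wooden cheeks over an open catch tray (inside 130x152 mm, floor at 8 mm, end walls 44 mm high). Origin: centre of underside, z up. Three plain through holes in a row along y, narrowest at +y. A dowel let go upright in a hole that it passes falls into the tray by itself.
- hole_narrow (a point): Centre of the mouth of the narrowest hole (10 mm), on the plate's top surface, at y = +46 mm in the gauge's frame; the walnut dowel does not enter it.
- hole_middle (a point): Centre of the mouth of the middle hole (17.5 mm), on the plate's top surface, at the gauge's centre; the walnut dowel passes with 2.5 mm to spare.
- hole_wide (a point): Centre of the mouth of the widest hole (22 mm), on the plate's top surface, at y = -46 mm in the gauge's frame; not to be used.

How it is judged:
On the way, in this order (a step that is already met when the one before it is completed fails the run):
1. the walnut dowel's lower end is pressed lightly on the narrowest hole, centred within 5 mm, upright within 10 degrees (horizontal distance between dowel_foot and hole_narrow below 0.005 m and z of dowel_foot in the frame of hole_narrow between -0.006 and 0.006 m and contact force between walnut_dowel and gauge above 0.5 N and angle between walnut_dowel's own z axis and vertical below 0.175 rad), for 0.15 s.
2. then the walnut dowel is in the middle hole, its lower end at least 35 mm under the plate's top (z of dowel_foot in the frame of hole_middle below -0.035 m and horizontal distance between each of dowel_middle, dowel_foot and hole_middle below 0.01 m and z of dowel_middle in the frame of hole_middle above -0.05 m), for 0.02 s.
At the end, for the whole second after the job is handed in: The walnut dowel, having been through the middle hole, rests in the gauge's tray below the plate (lying, leaning or standing; its middle inside the walls and under 100 mm high, slower than 20 mm/s); both pale dowels are within 20 mm of where they stood in the rack (x of dowel_middle in the frame of gauge between -0.067 and 0.067 m and y of dowel_middle in the frame of gauge between -0.078 and 0.078 m and z of dowel_middle in the frame of gauge below 0.1 m and linear speed of walnut_dowel below 0.02 m/s and distance of each of pale_dowel_a, pale_dowel_b from where it was at the start of the episode below 0.02 m); the robot touches nothing.
It fails at once if the walnut dowel goes into the widest hole (horizontal distance between dowel_foot and hole_wide below 0.01 m and z of dowel_foot in the frame of hole_wide below -0.008 m and z of dowel_middle in the frame of hole_wide above 0 m).
It fails at once if the walnut dowel is forced on the gauge with more than 40 N (contact force between walnut_dowel and gauge above 40 N).
It fails at once if a pale dowel is moved by more than 20 mm (distance of any of pale_dowel_a, pale_dowel_b from where it was at the start of the episode above 0.02 m).
It also fails if it takes over 51 s, if anything falls off the work surface, if the arm or the gripper's body presses on something with over 40 N, if the wrist force passes 120 N, or if a joint passes its speed limit or range.

## Working session

There is one attempt and no reset: what is moved stays moved. The work goes in short steps, Python scripts to look and compute and a tool call to move; the robot and the scene stay as the last step left them, time stands still between calls to the robot, and variables do not carry over. Pictures are saved under pics/ and viewed, at most 10 in all, crops included, and the job is handed in when it is done.

Besides the shell and the picture viewer there is one more tool, called after "Request:" as name(argument=value, ...), one argument or row to a line, values as JSON. play_rows: Moves the arm, as the interface text tells. Its arguments: {"type":"object","properties":{"increments":{"type":"string"},"grip_force":{"type":"number"}},"required":["increments"]}

```bash
mkdir -p pics
cat > h.py <<'E'
from bench import *
import numpy as np, cv2
from scipy.spatial.transform import Rotation as R
def snap(n,f=None):
    s=read_state(); c=camera(n)
    if f: cv2.imwrite('pics/'+f,c['color'][:,:,::-1])
    if n=='wrist':
        T=np.eye(4);T[:3,:3]=R.from_quat(s['eef_rot']).as_matrix();T[:3,3]=s['ee_pos']
        c['W']=T@np.array(c['mount'])
    else: c['W']=np.linalg.inv(np.array(c['camera_from_world']))
    return c
def ray(c,u,v):
    d=np.array([(u-c['cx'])/c['fx'],(v-c['cy'])/c['fy']]);p=d.copy()
    for _ in range(20): p=d/(1+c['k1']*(p@p))
    r=c['W'][:3,:3]@np.array([p[0],p[1],1]);return c['W'][:3,3],r/np.linalg.norm(r)
def plane(c,u,v,z):
    o,d=ray(c,u,v);return o+d*(z-o[2])/d[2]
def proj(c,P):
    q=np.linalg.inv(c['W'])@np.append(P,1);x=q[:2]/q[2];x=x*(1+c['k1']*(x@x))
    return np.array([c['fx']*x[0]+c['cx'],c['fy']*x[1]+c['cy']])
def tri(*cuv):
    A=np.zeros((3,3));b=np.zeros(3);L=[]
    for c,u,v in cuv:
        o,d=ray(c,u,v);M=np.eye(3)-np.outer(d,d);A+=M;b+=M@o;L.append((o,M))
    p=np.linalg.solve(A,b);return p,[round(float(np.linalg.norm(M@(p-o)))*1e3,1) for o,M in L]
E
python3 - <<'E'
from h import *
a=snap('scene','s1.png');b=snap('top','t1.png');s=read_state()
print({k:np.round(v,3) for k,v in s.items()})
for c in(a,b):print(c['W'].round(3),c['fx'],c['cx'],c['k1'])
E
```

```text
{'time': np.float64(0.1), 'joint_positions': array([-1.309,  0.333, -0.065,  1.461,  0.022,  1.35 , -0.088]), 'joint_vel': array([ 0.   , -0.001,  0.001, -0.   ,  0.002,  0.001, -0.   ]), 'joint_torque': array([ 1.0000e-03, -6.2455e+01,  2.4000e-02, -3.9071e+01, -6.2000e-02,
        3.7000e-02,  0.0000e+00]), 'ee_pos': array([0.176, 0.599, 0.222]), 'eef_rot': array([ 0.142,  0.99 , -0.001, -0.   ]), 'ft_force': array([0.272, 0.049, 0.339]), 'torque': array([0.002, 0.017, 0.014]), 'grip_force': np.float64(0.0), 'width': np.float64(0.087)}
[[ 0.899 -0.21   0.383  0.154]
 [-0.437 -0.455  0.776 -0.868]
 [ 0.012 -0.865 -0.501  0.668]
 [ 0.     0.     0.     1.   ]] 447.0175002622899 321.5918542032805 -0.1208527376328872
[[-0.003 -0.996  0.092  0.492]
 [-1.     0.005  0.025 -0.003]
 [-0.026 -0.092 -0.995  1.16 ]
 [ 0.     0.     0.     1.   ]] 469.451432596548 315.538839516762 -0.08462051091777666
```

View pics/s1.png

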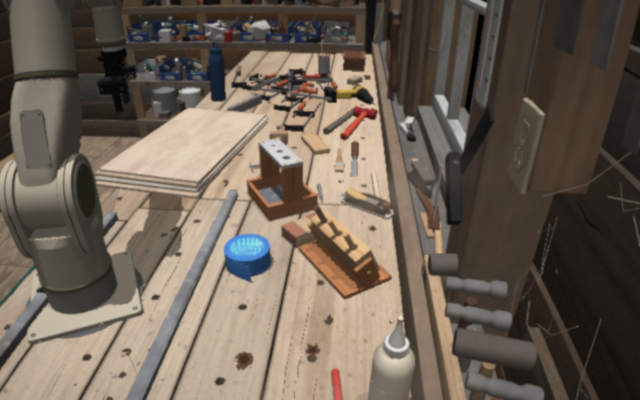

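View pics/t1.png

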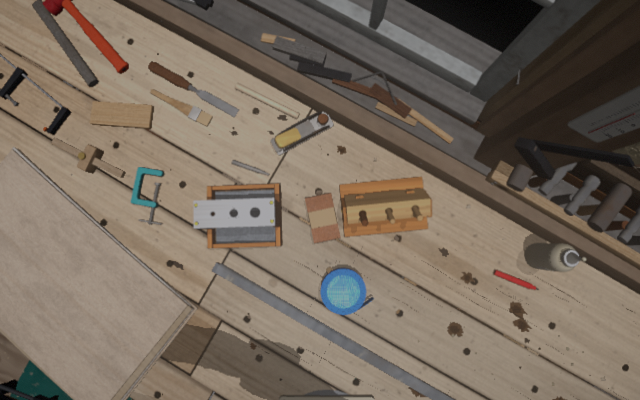

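The scene view shows the gauge near (280,160) and the rack near (345,255). In the top view the gauge plate runs (195–275,213), with holes at about 211, 233 and 255 and the narrowest on the left (+y). The rack is near (387,207), with its dowel tops near the lower side. I'll zoom in on both.

Run:
```python
import cv2,numpy as np
a=cv2.imread('pics/s1.png')[130:300,240:400];b=cv2.imread('pics/t1.png')[170:260,185:445]
a=cv2.resize(a,None,fx=3,fy=3,interpolation=2);b=cv2.resize(b,None,fx=3,fy=3,interpolation=2)
cv2.imwrite('pics/c1.png',a);cv2.imwrite('pics/c2.png',b)
```

```text
(no output)
```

View pics/c1.png

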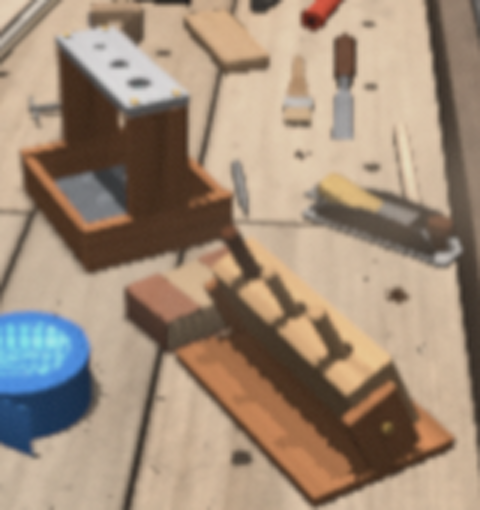

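View pics/c2.png

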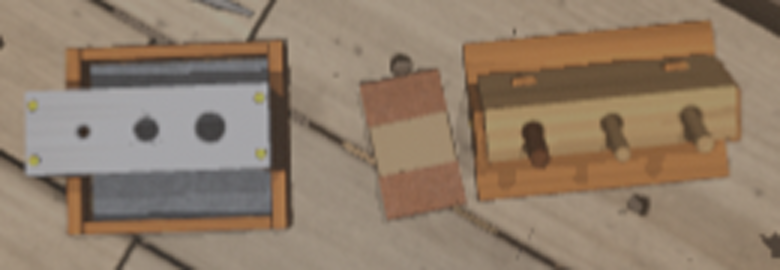

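The walnut dowel is in the rack's left (+y) bore: its top is at about (365,223) in the top image and (317,208) in the scene image. The pale dowels are in the other two bores. The holes are at about (213,214), (234,213) and (255,212) in the top image.

```bash
cat > m.py <<'E'
from h import *
def blob(c,u,v,r=9,th=None):
    g=cv2.cvtColor(c['color'],cv2.COLOR_RGB2GRAY).astype(float)
    x,y=int(round(u)),int(round(v));p=g[y-r:y+r+1,x-r:x+r+1]
    p=cv2.resize(p,None,fx=4,fy=4,interpolation=cv2.INTER_CUBIC)
    t=(p.min()+np.percentile(p,80))/2 if th is None else th
    n,l,s,ce=cv2.connectedComponentsWithStats((p<t).astype(np.uint8))
    i=1+np.argmin([np.hypot(*(k-(4*r+2)))for k in ce[1:]])
    q=(ce[i]+.5)/4-.5
    return x-r+q[0],y-r+q[1],s[i][4]/16
E
python3 - <<'E'
from m import *
a=snap('scene');b=snap('top')
H=[]
for (ua,va),(ub,vb) in [((273.3,145.3),(212.7,213.7)),((280,151.3),(233.7,213)),((286.3,157.7),(255,212.3))]:
    A=blob(a,ua,va,4);B=blob(b,ub,vb,7);print(np.round(A,1),np.round(B,1))
    p,e=tri((a,*A[:2]),(b,*B[:2]));H.append(p);print(p.round(4),e,plane(b,*B[:2],.16).round(4),plane(a,*A[:2],.16).round(4))
print(H[0]-H[1],H[1]-H[2])
p,e=tri((a,317,208.3),(b,365.3,222.7));print('top',p.round(4),e)
for q in [(462,43),(472,198),(730,175),(712,22)]: print(plane(b,q[0]/3+185,q[1]/3+170,.012).round(4))
for q in [(541,158),(622,152),(704,144)]: print(plane(b,q[0]/3+185,q[1]/3+170,.141).round(4))
E
```

```text
[272.8 145.    6.2] [212.3 213.5  12.1]
[0.5472 0.2452 0.1584] [0.7, 0.7] [0.5477 0.2446 0.16  ] [0.5454 0.242  0.16  ]
[279.3 150.8  10.9] [233.3 212.8  48.9]
[0.549  0.1992 0.1588] [0.3, 0.3] [0.5491 0.1989 0.16  ] [0.5477 0.1967 0.16  ]
[285.9 157.2  17.6] [254.6 212.1  76.8]
[0.5501 0.1532 0.1586] [0.5, 0.5] [0.5505 0.1528 0.16  ] [0.5486 0.1505 0.16  ]
[-0.00172956  0.04602821 -0.00036733] [-0.001191    0.04606241  0.0001721 ]
top [ 0.5283 -0.0858  0.1361] [0.6, 0.6]
[ 0.6267 -0.032   0.012 ]
[ 0.5    -0.0393  0.012 ]
[ 0.5176 -0.2492  0.012 ]
[ 0.6431 -0.2374  0.012 ]
[ 0.5277 -0.0852  0.141 ]
[ 0.5317 -0.1438  0.141 ]
[ 0.5372 -0.2032  0.141 ]
```

Heights and hole spacing match the text: plate at 0.159, pitch 46 mm, rack yaw about 4.7° and gauge yaw about 1.8°. Next I'll plan the approach along the bore.

```bash
cat > g.py <<'E'
from m import *
psi=.082
OUT=np.array([-.4226*np.cos(psi),-.4226*np.sin(psi),.9063]);YR=np.array([-np.sin(psi),np.cos(psi),0])
def frame(z,y):
    z=z/np.linalg.norm(z);y=y-z*(y@z);y/=np.linalg.norm(y);return np.stack([np.cross(y,z),y,z],1)
RG=frame(-OUT,YR); RD=frame(np.array([0,0,-1.]),np.array([-.033,1,0]))
def inc(pos,Rt):
    s=read_state();R0=R.from_quat(s['eef_rot']).as_matrix()
    print('t',s['time'],'pos',np.round(s['ee_pos'],4),'inc',R.from_matrix(R0.T@Rt).as_rotvec().round(4),(R0.T@(np.array(pos)-s['ee_pos'])).round(4))
E
python3 - <<'E'
from g import *
P=np.array([.528,-.0855,.140]);t=P-.04*OUT;print(t)
inc(t+.14*OUT,RG)
E
```

```text
[ 0.5448472  -0.08411542  0.103748  ]
t 0.2 pos [0.1755 0.5996 0.2221] inc [-0.0809 -0.4315 -0.3608] [-0.4913 -0.5736 -0.0081]
```

Request:
play_rows(
  increments="0 0 0 -0.12 -0.14 -0.03 0.5;-0.04 -0.2 -0.18 -0.25 -0.29 -0.03 0.5;-0.08 -0.43 -0.36 -0.49 -0.57 -0.01 0.5;-0.08 -0.43 -0.36 -0.49 -0.57 -0.01 0.5;-0.08 -0.43 -0.36 -0.49 -0.57 -0.01 0.5;-0.08 -0.43 -0.36 -0.49 -0.57 -0.01 0.5;-0.08 -0.43 -0.36 -0.49 -0.57 -0.01 0.5;-0.08 -0.43 -0.36 -0.49 -0.57 -0.01 0.5",
)

```text
time: 1.0
ee_pos: [0.3406, 0.2344, 0.2331]
eef_rot: [-0.04, 0.976, 0.009, 0.216]
ft_force: [1.6, 0.5, 1.2]
width: 0.0447
grip_force: 0.0
```

Run:
```python
from g import *
t=np.array([.5448,-.0841,.1037]);inc(t+.14*OUT,RG);print(read_state()['joint_positions'])
```

```text
t 1.0 pos [0.3406 0.2344 0.2331] inc [ 0.001  -0.0012 -0.0006] [-0.1064 -0.3341  0.0518]
[-1.15830174 -0.4441225   0.10994729  2.23948834  0.44828221  1.12551551
  0.44839089]
```

Request:
play_rows(
  increments="0 0 0 -0.106 -0.334 0.052 0.45;0 0 0 -0.106 -0.334 0.052 0.45;0 0 0 -0.106 -0.334 0.052 0.45;0 0 0 -0.106 -0.334 0.052 0.45;0 0 0 -0.106 -0.334 0.052 0.45;0 0 0 -0.106 -0.334 0.052 0.45;0 0 0 -0.106 -0.334 0.052 0.45;0 0 0 -0.106 -0.334 0.052 0.45",
)

```text
time: 1.8
ee_pos: [0.4641, -0.0425, 0.231]
eef_rot: [-0.039, 0.976, 0.009, 0.216]
ft_force: [1.2, 0.9, 0.3]
width: 0.0394
grip_force: 0.0
```

Run:
```python
from g import *
t=np.array([.5448,-.0841,.1037]);inc(t+.14*OUT,RG);s=read_state();print(s['joint_positions'],s['joint_vel'])
c=snap('wrist','w1.png')
for k in (0,.05): print(proj(c,t+.04*OUT-k*OUT))
```

```text
t 1.8 pos [ 0.4641 -0.0425  0.231 ] inc [-0.0008 -0.0003 -0.0021] [-0.0161 -0.048   0.0079]
[-0.40564626 -0.41782406  0.33713507  2.20685777  0.16453308  0.89827196
  1.51051006] [ 0.00407659  0.42411156  1.26288106 -0.38968209 -0.16061292 -0.21033458
  1.35101562]
[273.37027486 211.30739211]
[280.82507067 198.22160659]
```

View pics/w1.png

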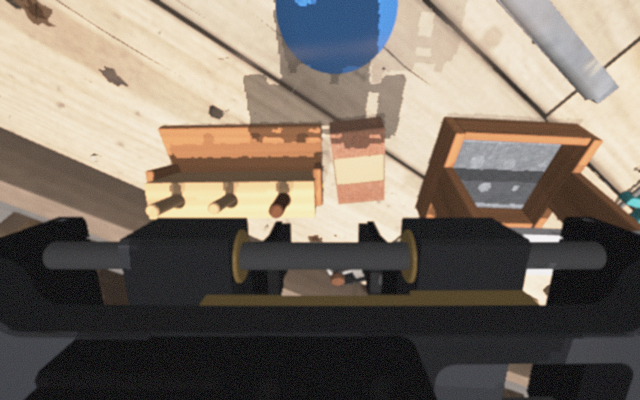

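The wrist view shows the walnut top at (276,211), against a prediction of (273,211) taken while the arm was still moving. I'll finish the approach, then measure again at rest.

Request:
play_rows(
  increments="0 0 -0.002 -0.016 -0.048 0.008 0.45;0 0 -0.002 -0.016 -0.048 0.008 0.45;0 0 -0.002 -0.016 -0.048 0.008 0.45;0 0 -0.002 -0.016 -0.048 0.008 0.45;0 0 -0.002 -0.016 -0.048 0.008 0.45",
)

```text
time: 2.35
ee_pos: [0.4854, -0.085, 0.2303]
eef_rot: [-0.041, 0.976, 0.009, 0.216]
ft_force: [-0.6, 0.6, 0.3]
width: 0.0388
grip_force: 0.0
```

Run:
```python
from g import *
t=np.array([.5448,-.0841,.1037]);inc(t+.14*OUT,RG);s=read_state();print(np.abs(s['joint_vel']).max())
c=snap('wrist')
a=proj(c,t+.04*OUT);b=proj(c,t-.01*OUT);print(a,b)
x0,y0=(a-[50,50]).astype(int)
im=c['color'][y0:y0+85,x0:x0+100]
cv2.imwrite('pics/w2.png',cv2.resize(im[:,:,::-1],None,fx=6,fy=6,interpolation=2));print(x0,y0)
```

```text
t 2.35 pos [ 0.4854 -0.085   0.2303] inc [ 0.0008 -0.0014  0.0028] [-0.0003 -0.004  -0.0002]
0.0023934494724585625
[318.84699346 197.57204168] [319.60029005 186.13623657]
268 147
```

View pics/w2.png

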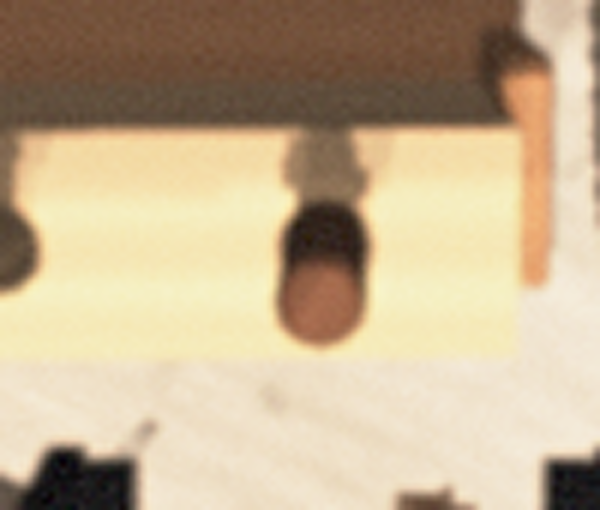

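The dowel top is at (321.5,197.3) in the full wrist image, about 2.7 px right of prediction. I'll triangulate it using all three views.

Run:
```python
from g import *
w=snap('wrist');a=snap('scene','s2.png');b=snap('top')
W=(w,321.5,197.3)
print(tri(W,(b,365.3,222.7)),tri(W,(a,317,208.3)),tri(W,(a,317,208.3),(b,365.3,222.7)),plane(*W,.141))
# mouth: neighbours' check in 'top' via known geometry
print(plane(w,322.3,187,.096),tri((w,322.3,187),(b,362.7,212.7)))
s=read_state();print(R.from_quat(s['eef_rot']).as_matrix().round(4).tolist())
```

```text
(array([ 0.52744063, -0.08423089,  0.14038935]), [1.0, 1.0]) (array([ 0.53088497, -0.08302052,  0.1346173 ]), [0.8, 0.8]) (array([ 0.52889288, -0.08464968,  0.13647575]), [1.9, 1.1, 1.4]) [ 0.52670432 -0.08330975  0.141     ]
[ 0.54904565 -0.08099172  0.096     ] (array([ 0.55178567, -0.08208583,  0.09281912]), [1.3, 1.3])
[[-0.9036, -0.0837, 0.4201], [-0.076, 0.9965, 0.035], [-0.4216, -0.0004, -0.9068]]
```

Request:
play_rows(
  increments="0 0 0.003 0 -0.0025 0 0.45;0 0 0.003 0 -0.0025 0.03 0.45;0 0 0.003 0 -0.0025 0.06 0.45;0 0 0.003 0 -0.0025 0.085 0.45;0 0 0.003 0 -0.0025 0.085 0.45;0 0 0.003 0 -0.0025 0.085 0.45;0 0 0.003 0 -0.0025 0.085 0.45",
)

```text
time: 3.25
ee_pos: [0.5218, -0.0859, 0.1545]
eef_rot: [-0.039, 0.975, 0.009, 0.216]
ft_force: [0.9, 0.3, 0.8]
width: 0.0389
grip_force: 0.0
```

Run:
```python
from g import *
t=np.array([.528,-.084,.140])-.04*OUT;inc(t,RG)
w=snap('wrist','w3.png');print(proj(w,t+.04*OUT))
```

```text
t 3.25 pos [ 0.5218 -0.0859  0.1545] inc [ 0.0002  0.0003 -0.0023] [0.0005 0.0014 0.0558]
[325.08050094 228.85881848]
```

View pics/w3.png

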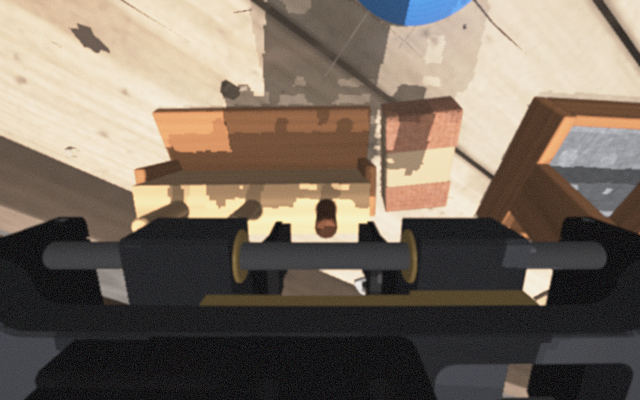

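The dowel top is at (326,227), centred between the fingers and matching the prediction. I'll descend along the bore and close the gripper.

Request:
play_rows(
  increments="0 0 0 0.0005 0.001 0.025 0.45;0 0 0 0.0005 0.001 0.05 0.45;0 0 0 0.0005 0.001 0.055 0.45;0 0 0 0.0005 0.001 0.055 0.45;0 0 0 0.0005 0.001 0.055 0.1;0 0 0 0.0005 0.001 0.055 0.1;0 0 0 0.0005 0.001 0.055 0.1;0 0 0 0.0005 0.001 0.055 0.1",
  grip_force=25,
)

```text
time: 4.1
ee_pos: [0.5442, -0.0829, 0.1037]
eef_rot: [-0.039, 0.976, 0.009, 0.216]
ft_force: [1.2, 0.6, -0.2]
width: 0.0152
grip_force: 0.1
```

Request:
play_rows(
  increments="0 0 0 0 0 0 0;0 0 0 0 0 0 0;0 0 0 0 0 0 0",
)

```text
time: 4.4
ee_pos: [0.5444, -0.0828, 0.1036]
eef_rot: [-0.039, 0.976, 0.009, 0.216]
ft_force: [-3.4, -0.4, 6.4]
width: 0.014
grip_force: 25.0
```

Request:
play_rows(
  increments="0 0 0 0 0 -0.015 0;0 0 0 0 0 -0.03 0;0 0 0 0 0 -0.045 0;0 0 0 0 0 -0.06 0;0 0 0 0 0 -0.08 0;0 0 0 0 0 -0.11 0;0 0 0 0 0 -0.14 0;0 0 0 0 0 -0.14 0",
)

```text
time: 5.2
ee_pos: [0.486, -0.0882, 0.2339]
eef_rot: [-0.039, 0.975, 0.009, 0.218]
ft_force: [0.1, -0.0, -0.5]
width: 0.0143
grip_force: 25.0
```

Run:
```python
from g import *
inc([.5475,.243,.30],RD)
```

```text
t 5.2 pos [ 0.486  -0.0882  0.2339] inc [0.0117 0.4405 0.0453] [-0.1073  0.3254 -0.022 ]
```

Request:
play_rows(
  increments="0 0.1 0.01 -0.028 0 -0.06 0;0.005 0.22 0.02 -0.035 0.03 -0.055 0;0.012 0.33 0.03 -0.05 0.08 -0.05 0;0.012 0.44 0.045 -0.07 0.13 -0.045 0;0.012 0.44 0.045 -0.085 0.18 -0.04 0;0.012 0.44 0.045 -0.1 0.23 -0.03 0;0.012 0.44 0.045 -0.107 0.28 -0.025 0;0.012 0.44 0.045 -0.107 0.325 -0.022 0",
)

```text
time: 6.0
ee_pos: [0.5474, 0.2375, 0.2942]
eef_rot: [-0.017, 1.0, -0.001, -0.003]
ft_force: [1.3, 0.1, -0.2]
width: 0.0142
grip_force: 25.0
```

Run:
```python
from g import *
inc([.5475,.243,.30],RD)
```

```text
t 6.0 pos [0.5474 0.2375 0.2942] inc [-0.0023 -0.0061  0.0003] [-0.0003  0.0055 -0.0058]
```

Request:
play_rows(
  increments="0 -0.006 0 0 0.0075 0 0;0 -0.006 0 0 0.0075 0.03 0;0 -0.006 0 0 0.0075 0.049 0;0 -0.006 0 0 0.0075 0.049 0;0 -0.006 0 0 0.0075 0.049 0",
)

```text
time: 6.5
ee_pos: [0.5464, 0.2428, 0.2468]
eef_rot: [-0.017, 1.0, -0.001, 0.0]
ft_force: [-0.1, -0.4, -1.0]
width: 0.0143
grip_force: 25.0
```

Run:
```python
from g import *
inc([.5473,.245,.23],RD);s=read_state()
Rt=R.from_quat(s['eef_rot']).as_matrix();f=s['ee_pos']+.07*Rt[:,2];print('foot',f)
a=snap('scene');b=snap('top');w=snap('wrist')
for c in(a,b,w):print(proj(c,f),proj(c,[.5472,.245,.159]))
u=cv2.resize(a['color'][70:190,220:340],None,fx=5,fy=5,interpolation=2)
cv2.imwrite('pics/p1.png',u[:,:,::-1])
v=w['color'];cv2.imwrite('pics/p2.png',v[:,:,::-1])
```

```text
t 6.5 pos [0.5464 0.2428 0.2468] inc [-0.0016  0.0005  0.0008] [-0.001   0.0022  0.0168]
foot [0.54645071 0.24263636 0.17680878]
[272.83280753 139.40698075] [273.03936503 144.86535086]
[211.26277373 213.63293425] [212.21676646 213.74330603]
[322.71853485 205.05159488] [325.46036937 200.38173588]
```

View pics/p1.png

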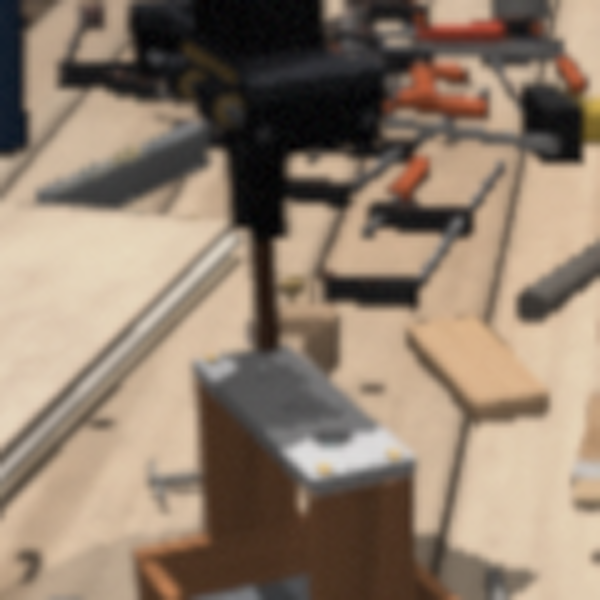

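View pics/p2.png

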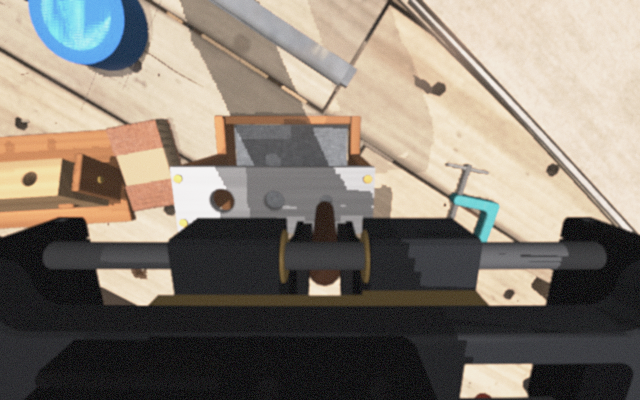

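The scene view shows the foot at (273.4,140), matching the prediction. The wrist view shows the dowel's foot end at about (325,203), the middle hole at (275,201) and the wide hole at (222,201). I'll measure foot against holes in the wrist frame, where the shared bias cancels.

Run:
```python
from g import *
s=read_state();w=snap('wrist');b=snap('top');a=snap('scene')
M=blob(w,275,201,14);W=blob(w,222,201,16);print(M,W)
pm=plane(w,*M[:2],.159);pw=plane(w,*W[:2],.159);print('wrist mid,wide',pm,pw)
im=w['color'].astype(int);hsv=cv2.cvtColor(w['color'],cv2.COLOR_RGB2HSV)
for y in range(194,222,2):
    print(y,' '.join('%d/%d/%d'%tuple(im[y,x]) for x in range(309,343,3)))
```

```text
(np.float64(273.0416666666667), np.float64(205.20833333333334), np.float64(0.1875)) (np.float64(222.16909223817117), np.float64(200.4864101541733), np.float64(470.25))
wrist mid,wide [0.55323937 0.19875587 0.159     ] [0.55041186 0.15377583 0.159     ]
194 130/125/124 129/126/125 126/124/124 130/129/128 127/124/124 122/121/121 118/114/114 129/126/128 127/125/125 130/128/124 128/128/125 126/124/124
196 128/127/129 127/126/128 128/123/123 127/123/123 118/116/116 109/108/110 103/101/106 117/111/114 126/122/123 126/124/123 125/124/125 123/124/123
198 126/123/122 124/123/123 128/126/125 123/119/121 112/113/114 113/113/116 108/110/112 108/106/109 124/122/121 129/125/126 127/125/124 121/121/120
200 125/121/121 120/116/116 124/122/124 124/122/120 101/98/104 94/94/96 99/98/102 98/97/98 118/116/118 121/120/119 122/121/123 125/121/120
202 126/123/123 123/121/120 121/116/118 110/108/106 60/53/51 43/33/23 59/49/47 78/74/75 121/123/121 119/120/119 122/119/118 121/118/119
204 126/123/122 124/124/123 122/123/123 74/71/65 42/32/22 43/28/22 46/30/22 60/49/47 117/116/118 123/123/121 124/122/122 143/139
[... 329 characters left out ...]
22 43/33/30 50/38/31 81/77/76 123/120/120 125/123/124 126/121/121
212 123/120/119 121/117/119 87/82/81 41/29/21 38/28/16 44/31/23 53/41/37 51/36/29 70/61/57 123/117/120 118/116/116 120/120/121
214 123/119/119 122/121/121 78/75/71 52/38/36 50/35/36 47/32/24 44/30/15 50/37/26 63/56/50 122/122/119 121/119/117 123/120/121
216 126/123/121 121/118/119 76/69/65 42/28/17 48/40/31 49/36/32 51/35/32 49/32/23 60/51/47 124/121/120 124/120/120 155/154/152
218 116/113/113 125/123/122 72/65/64 45/31/24 49/37/28 50/37/29 51/39/33 51/39/29 60/47/41 118/114/114 122/118/117 159/155/155
220 123/120/122 121/117/117 56/49/48 35/15/14 48/39/32 43/34/23 52/40/37 52/35/26 58/45/43 119/116/113 129/127/127 160/156/157
```

Run:
```python
from g import *
s=read_state();w=snap('wrist');a=snap('scene');print(s['ee_pos'])
Rt=R.from_quat(s['eef_rot']).as_matrix()
def edges(g,v,u,r=14):
    x=np.arange(u-r,u+r+1);p=np.array([g[int(round(v)),int(round(k))] for k in x],float);
    d=np.gradient(cv2.GaussianBlur(p[None],(5,1),0)[0]);c=len(x)//2
    return x[np.argmin(d[:c])],x[c+np.argmax(d[c:])]
for n,c in(('w',w),('s',a)):
    g=c['color'].max(2)
    for d in (10,20,30,40,50,60,66):
        p=s['ee_pos']+Rt[:,2]*d/1e3;u,v=proj(c,p);l,r=edges(g,v,u,14 if n=='w' else 7);y=np.array(p)
        l0=[proj(c,p+k) for k in(Rt[:,1]*.0075,-Rt[:,1]*.0075)]
        print(n,d,round(u,1),round(v,1),'obs',round((l+r)/2,1),'w',round(r-l,1),abs(l0[0]-l0[1]).round(1)[0])
```

```text
[0.54665167 0.24312243 0.2476508 ]
w 10 322.9 233.0 obs 320.9 w 14.0 24.1
w 20 322.9 227.4 obs 323.9 w 20.0 22.9
w 30 323.0 222.4 obs 324.0 w 20.0 21.8
w 40 323.0 217.8 obs 324.5 w 19.0 20.8
w 50 323.1 213.6 obs 324.6 w 19.0 19.9
w 60 323.1 209.7 obs 324.1 w 18.0 19.1
w 66 323.1 207.6 obs 324.6 w 17.0 18.6
s 10 272.0 118.9 obs 272.0 w 4.0 2.1
s 20 272.1 122.4 obs 272.6 w 5.0 2.1
s 30 272.3 125.7 obs 272.3 w 4.0 2.0
s 40 272.4 129.1 obs 272.9 w 5.0 2.0
s 50 272.6 132.4 obs 272.1 w 5.0 2.0
s 60 272.7 135.8 obs 272.2 w 7.0 2.0
s 66 272.8 137.7 obs 272.3 w 5.0 2.0
```

The foot sits about 1 mm to +y of the tool axis with no measurable tilt. Correcting for that, I'll descend to just above the plate.

Request:
play_rows(
  increments="0 0 0 -0.0005 0.001 0.006 0;0 0 0 -0.0005 0.001 0.012 0;0 0 0 -0.0005 0.001 0.014 0;0 0 0 -0.0005 0.001 0.014 0;0 0 0 -0.0005 0.001 0.014 0",
)

```text
time: 7.4
ee_pos: [0.5468, 0.2441, 0.2328]
eef_rot: [-0.017, 1.0, -0.001, 0.0]
ft_force: [-0.5, -0.4, -1.5]
width: 0.0141
grip_force: 25.0
```

Request:
play_rows(
  increments="0 0 0 0 0 0.001 0;0 0 0 0 0 0.002 0;0 0 0 0 0 0.002 0",
)

```text
time: 7.7
ee_pos: [0.5468, 0.244, 0.2307]
eef_rot: [-0.017, 1.0, -0.001, 0.0]
ft_force: [-0.6, -1.3, -0.2]
width: 0.0143
grip_force: 25.0
```

Request:
play_rows(
  increments="0 0 0 0 0 0.001 0;0 0 0 0 0 0.001 0;0 0 0 0 0 0.001 0",
)

```text
time: 8.0
ee_pos: [0.5468, 0.2441, 0.2298]
eef_rot: [-0.017, 1.0, -0.001, 0.0]
ft_force: [-0.2, -0.5, -1.2]
width: 0.0145
grip_force: 25.0
```

Request:
play_rows(
  increments="0 0 0 0 0 0.001 0;0 0 0 0 0 0.001 0;0 0 0 0 0 0.001 0",
)

```text
time: 8.3
ee_pos: [0.5471, 0.2441, 0.2297]
eef_rot: [-0.017, 1.0, -0.0, 0.001]
ft_force: [-0.4, -0.9, 4.4]
width: 0.0143
grip_force: 25.0
```

Request:
play_rows(
  increments="0 0 0 0 0 0.0006 0;0 0 0 0 0 0.0006 0;0 0 0 0 0 0.0006 0;0 0 0 0 0 0.0006 0",
)

```text
time: 8.7
ee_pos: [0.5472, 0.2442, 0.2296]
eef_rot: [-0.017, 1.0, -0.0, 0.001]
ft_force: [-1.2, -1.2, 7.6]
width: 0.0146
grip_force: 25.0
```

Run:
```python
from g import *
s=read_state();w=snap('wrist');b=snap('top');g=w['color'].max(2)
Rt=R.from_quat(s['eef_rot']).as_matrix()
print(s['ee_pos'],s['ft_force'],s['torque'],'tilt',Rt[:,2])
W=blob(w,222,195,18);print(W,plane(w,*W[:2],.159))
f=s['ee_pos']+.07*Rt[:,2];print(f,proj(w,f),proj(w,[.5472,.245,.159]))
for y in range(190,222,3): print(y,*g[y,305:345])
```

```text
[0.54721533 0.24421293 0.22955633] [-1.19160349 -1.1945002   7.6473355 ] [-0.24097235  0.44604751 -0.04230845] tilt [ 2.47086082e-03 -1.29074066e-04 -9.99996939e-01]
(np.float64(213.3098457350272), np.float64(203.40857531760435), np.float64(344.375)) [0.5482137  0.15394715 0.159     ]
[0.54738829 0.2442039  0.15955655] [323.15337545 206.21655036] [324.1311418  205.83832992]
190 122 122 124 123 119 122 118 125 123 124 118 120 119 124 121 126 124 122 119 124 123 123 122 123 126 123 124 118 124 121 120 119 123 118 120 122 119 124 123 122
193 126 123 121 121 123 117 118 121 117 122 121 122 118 124 121 124 116 122 124 120 123 119 122 120 122 115 120 117 119 123 119 119 125 121 123 116 120 121 124 120
196 128 125 129 130 124 122 129 125 127 131 123 129 121 122 129 128 123 132 129 124 124 124 125 124 125 123 129 123 123 123 124 129 126 122 127 128 125 125 126 127
199 126 125 129 127 127 126 130 125 126 125 123 127 127 126 128 126 127 122 111 117 114 117 118 125 125 129 127 126 124 129 126 126 130 127 130 131 128 125 129 125
202 125 128 127 131 129 129 127 127 126 127 125 125 120 109 85 66 5
[... 253 characters left out ...]
25 120 126 124 121 120 102 70 44 47 43 46 40 48 45 46 38 43 46 43 52 46 49 65 90 114 124 123 123 121 123 123 123 121 118 122
211 126 124 124 126 121 125 124 123 121 113 79 52 49 43 48 46 43 45 50 41 48 42 46 46 46 50 52 54 76 104 121 123 128 124 125 122 126 124 127 122
214 123 127 123 125 125 124 124 122 125 107 79 52 48 50 50 43 48 47 42 40 49 46 37 44 51 48 47 54 71 96 119 122 125 123 125 125 125 121 126 123
217 121 111 121 122 119 121 119 122 115 102 62 47 47 42 47 49 41 50 48 47 44 46 47 52 51 53 49 51 59 88 113 124 122 119 120 124 122 118 118 120
220 122 125 123 121 121 124 122 119 107 81 56 45 41 44 42 46 52 46 41 49 47 45 44 42 50 55 50 49 53 74 101 115 124 123 120 125 120 118 123 118
```

The press registered about 8 N for 0.4 s, centred within about 1 mm. I'll lift, step one pitch along the gauge and check the alignment there.

Request:
play_rows(
  increments="0 0 0 0 0 -0.01 0;0 0 0 0 0 -0.016 0;0 0 0 0 -0.015 -0.016 0;0 0 0 0 -0.03 -0.016 0;0 0 0 0 -0.046 -0.016 0;0 0 0 0 -0.046 -0.016 0;0 0 0 0 -0.046 -0.016 0;0 0 0 0 -0.046 -0.016 0",
)

```text
time: 9.6
ee_pos: [0.5482, 0.1987, 0.2442]
eef_rot: [-0.017, 1.0, -0.0, 0.0]
ft_force: [-0.0, 0.7, -0.2]
width: 0.0145
grip_force: 25.0
```

Run:
```python
from g import *
s=read_state();w=snap('wrist');g=w['color'].max(2)
Rt=R.from_quat(s['eef_rot']).as_matrix()
print(s['ee_pos'],'tilt',Rt[:,2]);f=s['ee_pos']+.07*Rt[:,2]
h=np.array([.549,.1992,.159]);n=np.array([.5472,.245,.159])
print('foot',f,proj(w,f),'mid',proj(w,h),'narrow',proj(w,n))
N=blob(w,*proj(w,n),12);print(N,plane(w,*N[:2],.159))
im=w['color'][165:245,260:420];cv2.imwrite('pics/q1.png',cv2.resize(im[:,:,::-1],None,fx=5,fy=5,interpolation=2))
```

```text
[0.54815413 0.19871315 0.244154  ] tilt [ 6.93924108e-04 -8.05199884e-04 -9.99999435e-01]
foot [0.5482027  0.19865679 0.17415404] [323.15267825 206.21545524] mid [323.80808848 202.27070249] narrow [376.43746999 202.0339982 ]
(np.float64(373.97965574287065), np.float64(204.31422325508115), np.float64(396.6875)) [0.54933269 0.24301642 0.159     ]
```

View pics/q1.png

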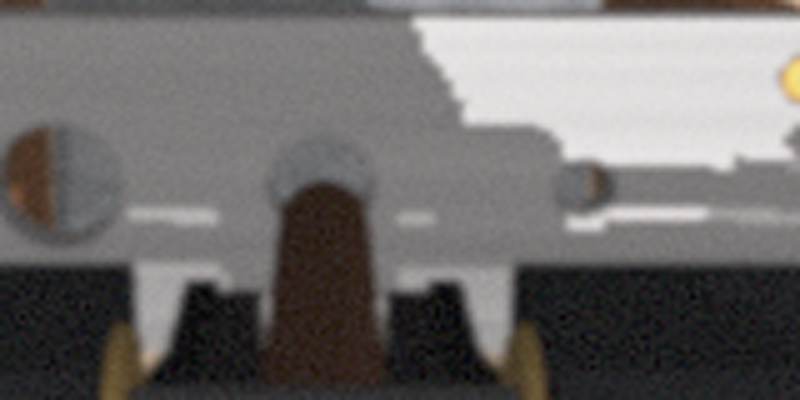

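The middle hole centre is at about u=324.6 and the dowel's foot at u≈324.9, so y is aligned. In the same picture the narrow hole is at (377,202.4) and the wide hole at (273,201.8). Next I'll check x using the foot's rim row.

Run:
```python
from g import *
s=read_state();w=snap('wrist');g=cv2.GaussianBlur(w['color'].max(2),(3,3),0).astype(int)
Rt=R.from_quat(s['eef_rot']).as_matrix();f=s['ee_pos']+.07*Rt[:,2];print(s['ee_pos'])
for q in((377,202.4),(324.7,202.1),(273,201.8)):print(plane(w,*q,.1595))
print('rim',proj(w,f+[-.006,0,0]),proj(w,f+[-.0075,0,.0015]),'hole far edge',proj(w,[.549-.00875,.1992,.1595]),proj(w,[.549,.1992,.1595]))
for u in(321,325,329):print(u,list(zip(range(188,208),g[188:208,u])))
```

```text
[0.54811559 0.19891956 0.24412921]
[0.54730936 0.24561111 0.1595    ]
[0.54863332 0.20016392 0.1595    ]
[0.54994268 0.15526062 0.1595    ]
rim [323.40398116 199.1450896 ] [323.46241227 197.82606487] hole far edge [323.9271254  192.68461663] [323.57653755 202.46914986]
321 [(188, np.int64(126)), (189, np.int64(125)), (190, np.int64(123)), (191, np.int64(121)), (192, np.int64(116)), (193, np.int64(113)), (194, np.int64(112)), (195, np.int64(113)), (196, np.int64(113)), (197, np.int64(112)), (198, np.int64(111)), (199, np.int64(109)), (200, np.int64(103)), (201, np.int64(87)), (202, np.int64(68)), (203, np.int64(52)), (204, np.int64(45)), (205, np.int64(46)), (206, np.int64(46)), (207, np.int64(44))]
325 [(188, np.int64(125)), (189, np.int64(124)), (190, np.int64(122)), (191, np.int64(119)), (192, np.int64(115)), (193, np.int64(113)), (194, np.int64(112)), (195, np.int64(113)), (196, np.int64(112)), (197, np.int64(112)), (198, np.int64(113)), (199, np.int64(111)), (200, np.int64(100)), (201, np.int64(78)), (202, np.int64(56)), (203, np.int64(47)), (204, np.int64(48)), (205, np.int64(48)), (206, np.int64(45)), (207, np.int64(45))]
329 [(188, np.int64(124)), (189, np.int64(123)), (190, np.int64(123)), (191, np.int64(123)), (192, np.int64(123)), (193, np.int64(118)), (194, np.int64(114)), (195, np.int64(114)), (196, np.int64(115)), (197, np.int64(117)), (198, np.int64(118)), (199, np.int64(118)), (200, np.int64(114)), (201, np.int64(101)), (202, np.int64(83)), (203, np.int64(65)), (204, np.int64(53)), (205, np.int64(49)), (206, np.int64(48)), (207, np.int64(48))]
```

Run:
```python
from g import *
s=read_state();a=snap('scene');Rt=R.from_quat(s['eef_rot']).as_matrix()
for d in (15,25,35,45,55,62):
    p=s['ee_pos']+Rt[:,2]*d/1e3;u,v=proj(a,p);y=int(round(v));x=int(round(u))
    d1=proj(a,p+[.001,0,0])-[u,v];d2=proj(a,p+[0,.001,0])-[u,v]
    print(d,round(u,1),round(v,1),d1.round(2),d2.round(2),x-8,a['color'][y,x-8:x+9].max(1).tolist())
p=s['ee_pos']+Rt[:,2]*.07;u,v=proj(a,p);print('foot',u,v);x=int(u)
for y in range(int(v)-6,int(v)+9):print(y,a['color'][y,x-6:x+9].max(1).tolist())
```

```text
15 278.3 127.0 [ 0.35 -0.06] [-0.13 -0.12] 270 [218, 218, 217, 215, 209, 183, 123, 63, 41, 44, 88, 144, 151, 157, 117, 57, 28]
25 278.5 130.5 [ 0.35 -0.06] [-0.13 -0.12] 270 [194, 192, 197, 199, 197, 184, 129, 69, 43, 38, 49, 95, 153, 181, 180, 173, 164]
35 278.6 134.0 [ 0.34 -0.06] [-0.13 -0.13] 271 [127, 129, 130, 131, 124, 102, 67, 44, 39, 46, 75, 113, 126, 125, 126, 122, 127]
45 278.7 137.4 [ 0.34 -0.06] [-0.13 -0.13] 271 [107, 109, 112, 113, 117, 118, 87, 52, 41, 38, 54, 87, 97, 97, 97, 96, 118]
55 278.8 140.8 [ 0.34 -0.06] [-0.13 -0.13] 271 [97, 95, 95, 101, 104, 99, 71, 46, 41, 38, 53, 82, 90, 89, 88, 88, 117]
62 278.9 143.1 [ 0.34 -0.06] [-0.13 -0.13] 271 [107, 124, 122, 103, 91, 82, 60, 44, 41, 42, 69, 112, 114, 99, 92, 109, 150]
foot 279.0366575881907 145.81631796302523
139 [126, 123, 121, 108, 77, 48, 41, 37, 51, 79, 91, 92, 91, 92, 119]
140 [109, 111, 108, 96, 68, 44, 41, 39, 51, 78, 89, 89, 90, 89, 118]
141 [95, 101, 104, 99, 71, 46, 41, 38, 53, 82, 90, 89, 88, 88, 117]
142 [105, 95, 95, 98, 73, 48, 40, 40, 61, 95, 99, 91, 86, 90, 124]
143 [122, 103, 91, 82, 60, 44, 41, 42, 69, 112, 114, 99, 92, 109, 150]
144 [124, 111, 92, 80, 60, 43, 41, 42, 62, 101, 117, 112, 109, 144, 186]
145 [98, 97, 92, 82, 64, 48, 44, 42, 57, 89, 114, 120, 128, 170, 200]
146 [88, 88, 89, 84, 74, 62, 54, 58, 75, 98, 114, 119, 128, 160, 189]
147 [91, 88, 88, 87, 84, 77, 73, 78, 95, 108, 116, 116, 120, 136, 163]
148 [92, 89, 89, 88, 88, 85, 84, 86, 93, 103, 107, 108, 111, 119, 134]
149 [90, 88, 89, 88, 86, 86, 87, 85, 88, 89, 94, 94, 94, 105, 117]
150 [87, 87, 87, 86, 84, 82, 83, 84, 85, 84, 86, 86, 89, 94, 107]
151 [88, 86, 87, 83, 79, 80, 81, 82, 80, 83, 85, 87, 87, 89, 98]
152 [88, 87, 88, 84, 83, 83, 84, 84, 83, 85, 88, 89, 89, 90, 101]
153 [88, 88, 88, 88, 88, 88, 87, 88, 88, 88, 91, 96, 93, 94, 102]
```

Two independent views put the foot about 1.5–2.5 mm to +x of the axis, so I'll shift −x by 1.6 mm (tool +x) and descend gently.

Request:
play_rows(
  increments="0 0 0 0.0016 0 0 0;0 0 0 0.0016 0 0.005 0;0 0 0 0.0016 0 0.01 0;0 0 0 0.0016 0 0.014 0;0 0 0 0.0016 0 0.016 0;0 0 0 0.0016 0 0.017 0;0 0 0 0.0016 0 0.017 0",
)

```text
time: 10.45
ee_pos: [0.5468, 0.198, 0.2272]
eef_rot: [-0.017, 1.0, -0.001, 0.0]
ft_force: [-0.2, -0.2, 0.3]
width: 0.0141
grip_force: 25.0
```

Already 2.4 mm below the plate contact height with no force, so the foot has entered the hole.

Request:
play_rows(
  increments="0 0 0 0 0 0.003 0;0 0 0 0 0 0.006 0;0 0 0 0 0 0.009 0;0 0 0 0 0 0.009 0",
)

```text
time: 10.85
ee_pos: [0.5465, 0.1979, 0.2177]
eef_rot: [-0.017, 1.0, -0.001, 0.0]
ft_force: [0.3, 0.7, -0.8]
width: 0.0139
grip_force: 25.0
```

Request:
play_rows(
  increments="0 0 0 0 0 0.005 0;0 0 0 0 0 0.01 0;0 0 0 0 0 0.015 0;0 0 0 0 0 0.02 0;0 0 0 0 0 0.025 0;0 0 0 0 0 0.029 0;0 0 0 0 0 0.029 0;0 0 0 0 0 0.029 0",
)

```text
time: 11.65
ee_pos: [0.5468, 0.198, 0.1893]
eef_rot: [-0.017, 1.0, -0.001, 0.0]
ft_force: [-0.4, 0.5, 0.2]
width: 0.0144
grip_force: 25.0
```

Request:
play_rows(
  increments="0 0 0 0 0 0 0.5;0 0 0 0 0 0 0.5;0 0 0 0 0 0 0.5;0 0 0 0 0 0 0.5;0 0 0 0 0 0 0.5",
)

```text
time: 12.15
ee_pos: [0.5468, 0.198, 0.1893]
eef_rot: [-0.017, 1.0, -0.001, 0.001]
ft_force: [-0.3, -0.6, 0.2]
width: 0.0411
grip_force: 0.0
```

Request:
play_rows(
  increments="0 0 0 0 0 -0.04 0.5;0 0 0 0 0 -0.08 0.5;0 0 0 0 0 -0.12 0.5;0 0 0 0 0 -0.15 0.5;0 0 0 0 0 -0.15 0.5;0 0 0 0 0 -0.15 0.5;0 0 0 0 0 -0.15 0.5;0 0 0 0 0 -0.15 0.5",
)

```text
time: 12.95
ee_pos: [0.5462, 0.1981, 0.338]
eef_rot: [-0.017, 1.0, -0.001, -0.0]
ft_force: [0.0, 0.2, 0.1]
width: 0.0435
grip_force: 0.0
```

Run:
```python
from g import *
s=read_state();print(s['ee_pos'],s['width'],s['ft_force'],np.abs(s['joint_vel']).max())
a=snap('scene');b=cv2.imread('pics/s1.png')[:,:,::-1].astype(int)
d=np.abs(a['color'].astype(int)-b).max(2)>45
n,l,st,ce=cv2.connectedComponentsWithStats(d[125:300,240:400].astype(np.uint8))
for i in range(1,n):
    if st[i][4]>5:print(st[i]+[240,125,0,0,0],a['color'][125:300,240:400][l==i].mean(0).round(),b[125:300,240:400][l==i].mean(0).round())
for z in(.16,.118,.06,.01):print(proj(a,[.549,.199,z]))
```

```text
[0.54623087 0.19805015 0.33796867] 0.04350685764416762 [0.02440372 0.15157408 0.05149102] 0.00461789632396951
[269 139  33  27 439] [113. 110. 108.] [202. 198. 196.]
[279 167   3   7  17] [47. 33. 25.] [123. 100.  82.]
[303 181  35  46 518] [134. 115.  95.] [172. 149. 126.]
[279 186   3   5  10] [43. 30. 22.] [78. 76. 75.]
[258 194  25  13 136] [87. 66. 53.] [156. 120.  97.]
[240 210  49  25 609] [108.  98.  88.] [189. 171. 152.]
[240 219   2   5   8] [95. 85. 74.] [153. 137. 120.]
[279.4606087  150.44011961]
[279.96337198 164.11704476]
[280.64617506 182.30190658]
[281.22334421 197.34607263]
```

The dowel (dark brown 47/33/25) now stands in the tray below the plate, at rows 167–191. I'll confirm it is still, then hand in.

Request:
play_rows(
  increments="0 0 0 0 0 0 0.5;0 0 0 0 0 0 0.5;0 0 0 0 0 0 0.5;0 0 0 0 0 0 0.5;0 0 0 0 0 0 0.5;0 0 0 0 0 0 0.5",
)

```text
time: 13.6
ee_pos: [0.5467, 0.1982, 0.3393]
eef_rot: [-0.017, 1.0, -0.001, 0.0]
ft_force: [-0.5, 1.2, 0.0]
width: 0.0438
grip_force: 0.0
```

Run:
```python
from g import *
a=snap('scene')
print([a['color'][y,276:286].max(1).tolist() for y in(160,170,180,188,194)])
print(close_job())
```

```text
[[76, 86, 97, 104, 113, 116, 116, 116, 116, 118], [67, 60, 46, 38, 44, 59, 71, 74, 75, 74], [75, 70, 55, 43, 43, 52, 63, 71, 74, 74], [59, 58, 51, 43, 41, 48, 58, 70, 72, 73], [99, 76, 54, 42, 40, 47, 57, 69, 71, 72]]
the job is handed in; nothing more can be done
None
```

The job is handed in, with no verdict returned: the narrowest hole refused the walnut dowel at about 8 N, then it passed through the middle hole and stands in the tray, and the pale dowels were not touched.

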